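# Dry-fit a hidden-tang knife handle in the vise

### The job

A knife blade is clamped point down in the vise with its tang sticking up. Dry-fit the handle on it: slip on the guard, then the spacer, then the drilled handle block with its stepped end up, and last push the butt cap over that stepped end, each part resting flat on the one below with its long side in line with the vise jaws. Leave the plain spare block and the round tin standing where they are.

Things in the scene. Friction and masses are not known exactly. Their poses are not given: they have to be found in the camera images.
- vise: Grey low machine vise fixed to the bench, aluminium soft-jaw liners on top. Origin at bench level straight under the tang. Its z is up; its y runs along the jaws (jaw width 104 mm), its x along the screw: the two jaws are 40 mm thick each side of the tang in x, their flat top 75 mm above the bench; base from -110 to +75 mm in x, screw with cross bar (up to 85 mm high) reaching to -145 mm. Its place and yaw differ from start to start.
- tang_foot (a point): Point on the tang's axis at its foot, flush with the flat jaw tops, 75 mm above the bench; axes as the vise's. The steel tang rises 55 mm straight up from here (tip 130 mm above the bench): a flat 6 mm thick (x), tapering from 11 to 6 mm wide (y) over 38 mm, then a round 6 mm rod with a domed tip. The blade itself is hidden between the jaws.
- guard: Guard: flat steel bar 72 mm long (its y), 24 mm wide (its x), 8 mm thick, rounded ends, a slot through its middle 15 mm (y) by 11 mm (x). Lies flat on the bench, 90 g. Origin: centre of the underside. It is the same either way round (half turn).
- spacer: Spacer: brass block with rounded corners 42 mm (y) by 34 mm (x), 10 mm thick, the same 15 by 11 mm slot through its middle. Lies flat, 90 g. Origin: centre of the underside; same either way round.
- handle: Handle block: dark wood with rounded corners, 42 mm (y) by 34 mm (x), standing on end on the bench. 66 mm tall in all: up to 56 mm the full section, then a narrower tenon 31 by 23 mm and 10 mm tall, its upper 6 mm tapering to 27 by 19 mm. Blind hole 15 mm (y) by 11 mm (x), 46 mm deep, in the middle of its underside. 75 g. Origin: centre of the underside; same either way round.
- butt_cap: Butt cap: steel cap with a slightly domed closed top, rounded corners, 42 mm (y) by 34 mm (x), 20 mm tall, no slot to be seen; hollow below: recess 36 by 28 mm, 12 mm deep, walls 3 mm. Stands on its rim, open side down, 100 g. Origin: centre of the rim's plane (underside); same either way round. Fitted, the rim rests on the handle's shoulder.
- spare_block: Plain undrilled block of the same dark wood, sharp corners, 42 (y) by 34 (x) by 58 mm tall, flat top without a step. Bystander, loose. Origin: centre of the underside.
- pin_tin: Round aluminium tin 57 mm across, 25 mm tall. Bystander, loose. Origin: centre of the underside.
Things that resemble listed ones, but are neither listed nor needed, are in the scene too. Leave any green look-alike of the handle alone.

How it is judged:
By the outcome, as a careful person would: the job done as asked, in the order asked, and still so for the second after the job is handed in, with the robot touching nothing.
It also fails if it takes over 128 s, if anything falls off the work surface, if the arm or the gripper's body presses on something with over 40 N, if the wrist force passes 120 N, or if a joint passes its speed limit or range.

### The arm

A 6-joint arm with a two-finger parallel gripper is mounted at the origin on the work surface. World frame = base frame: x ahead of the robot, y to its left, z up, the work surface at z = 0. Lengths are in m, angles in rad, forces in N, time in s.
With the tool pointing down it reaches from about 0.3 to 0.85 m from the base axis. Payload 4.2 kg.
Tool frame: the origin (TCP) lies midway between the tips of the shut fingers; the grasp point (between the pads) lies 19 mm behind it; x points along the fingers, z is the direction in which the jaws open and shut, and the axes are right-handed (so a half turn about x gives the same grasp; the last joint's range is limited). The gripper opens to 91 mm and grips with 3 to 60 N. Pads are 32 mm wide; open, the fingers measure 118 mm over their backs; the gripper's body (76 mm by 178 mm) begins 60 mm behind the grasp point.
Start: joints at [1.105, 0.32, 1.565, -0, 1.257, -0.02], TCP at [0.248, 0.519, 0.214] pointing down, gripper open.
Joint ranges: [-3.11, 3.11], [-0.84, 2.01], [0.21, 2.61], [-1.34, 4.49], [0.05, 2.63], [-2.56, 2.56]. Speed limits (rad/s): [2.57, 2.57, 3.14, 3.14, 3.14, 3.14].

### API

Orientations are given as a unit quaternion [w, x, y, z].
In Python, from bench import r gives the robot as it stands.
- The arm moves only by the tool carry_out, never from a script. Its argument "motion" is a list of rows, each a list of 5 numbers: the shift along the world's x, y, z in cm, then the turn about the world's z in degrees, then the gripper's target within -1 to 1 (shut at 1, half-way at 0, fully open at -1). In form: [[tx, ty, tz, spin, grip], ...]. A call has 1 to 20 rows; each row shifts and turns the commanded pose from where the row before left it; what a row does not reach is not made up. A row lasts 1/8 s, in which the tool goes at most 62.5 mm and 10.7 degrees, less where a joint would pass 70% of its speed; a pose out of reach is approached as far as the arm can. A call is refused whole if a number of a shift passes 6.25 or a number of a turn 10.7, either way. A call with a gripper value outside its range is refused whole. The fingers move at their own pace and stop on an object; "force" is the grip in N (left out, the last holds). Time passes only in rows, so rows that do not move let the fingers close. It gives the time, the measured TCP pose, the force and the opening at its end, in the units of the state.
- r.sense(): the state, without advancing time (a new reading comes with each control period).
- r.capture(name): name is "side" or "top" or "wrist"; returns (picture, depth): 480x640x3 uint8, blue, green, red; 480x640 float32, m along the optical axis (not along the pixel's ray), 0 where there is no reading.
- r.get_calibration(name): a dict with "vertical_fov" (degrees; the focal length in pixels is half the picture's height over the tangent of half this angle, whatever the lens; pixels are square), "cx", "cy" (the principal point, pixels), "dist_coeffs" ([k1, k2, p1, p2, k3] as OpenCV has them; the pictures are not rectified), "rvec" (rotation vector, rad) and "tvec" (3), from world to camera coordinates, as OpenCV has them. Camera axes: x right, y down, z forward; pixel columns grow to the right and rows downward; lengths in m; the calibration is good to about 2 mm. A picture is of the moment at which its call begins: read the wrist's pose just before it. get_calibration takes no time and is no camera call; for the wrist camera it gives the pose at the moment of the call.
- r.close_job(): hands the job in, once; it reports no verdict.
The state is a dict: "time_s": time; "qpos": joint angles; "dq": joint speeds; "effort": joint torques, N m; "position": TCP position; "ee_rot": TCP orientation; "force": force on the tool from outside, world axes, zero at the start; "ft_torque": the same for the moment, N m; "width": finger opening in m.
Only numpy, scipy, OpenCV 4.12 (cv2) and the standard library are available. Lean on these libraries where they do the work, as an engineer would, in place of code of your own. Each camera call takes 0.05 s, during which the arm holds its last target.

## Working session

There is one attempt and no reset: what is moved stays moved. The work goes in short steps, Python scripts to look and compute and a tool call to move; the robot and the scene stay as the last step left them, time stands still between calls to the robot, and variables do not carry over. Pictures are saved under pics/ and viewed, and the job is handed in when it is done.

Besides the shell and the picture viewer there is one more tool, called by a JSON object that holds its "fn" and its "kwargs". carry_out: Moves the arm, as the interface text tells. Its arguments: {"type":"object","properties":{"motion":{"type":"array"},"force":{"type":"number"}},"required":["motion"]}

```bash
ls; mkdir -p pics; python3 - <<'E'
from bench import r
import cv2
print(r.sense())
for n in ("side","top","wrist"):
    c=r.get_calibration(n); print(n,c)
    p,d=r.capture(n); cv2.imwrite(f"pics/{n}0.png",p)
    import numpy as np; np.save(f"pics/{n}0.npy",d)
E
```

```text
pics
{'time_s': 0.0, 'qpos': array([ 1.10500053e+00,  3.20250156e-01,  1.56563002e+00,  1.35954935e-05,
        1.25738330e+00, -1.99952408e-02]), 'dq': array([-0.00112886, -0.00037744, -0.00016589,  0.00070812, -0.00139237,
        0.00022013]), 'effort': array([ 7.74840373e-04, -4.12462807e+01, -2.31967646e+01,  7.26640876e-02,
        4.57542110e-02, -1.58470480e-04]), 'position': array([0.24770475, 0.5183748 , 0.21316328]), 'ee_rot': array([ 0.59765206, -0.37740035,  0.5986686 ,  0.37679822]), 'force': array([ 0.47989281, -0.51007709,  0.67075187]), 'ft_torque': array([-0.01471246,  0.0256096 , -0.04308004]), 'width': 0.09131429513148105}
side {'vertical_fov': 51.86901672049345, 'cx': 326.0887633139365, 'cy': 242.15764509788255, 'dist_coeffs': array([-0.05602025,  0.        ,  0.        ,  0.        ,  0.        ]), 'rvec': array([ 2.40282866, -0.198782  ,  0.05049588]), 'tvec': array([-0.51898332,  0.10330303,  1.15517192])}
top {'vertical_fov': 43.00540302747033, 'cx': 314.83342344733035, 'cy': 237.39439536132863, 'dist_coeffs': array([0.06069487, 0.        , 0.        , 0.        , 0.        ]), 'rvec': array([ 2.16110701, -2.20908577,  0.06425647]), 'tvec': array([-0.02428136,  0.5259777 ,  1.27438999])}
wrist {'vertical_fov': 71.89155962092556, 'cx': 313.98825878065566, 'cy': 238.86480182811937, 'dist_coeffs': array([-0.01802507,  0.        ,  0.        ,  0.        ,  0.        ]), 'rvec': array([-2.46673661, -1.55600697, -0.20002614]), 'tvec': array([-0.57588618, -0.0283204 ,  0.3900731 ])}
```

View pics/side0.png

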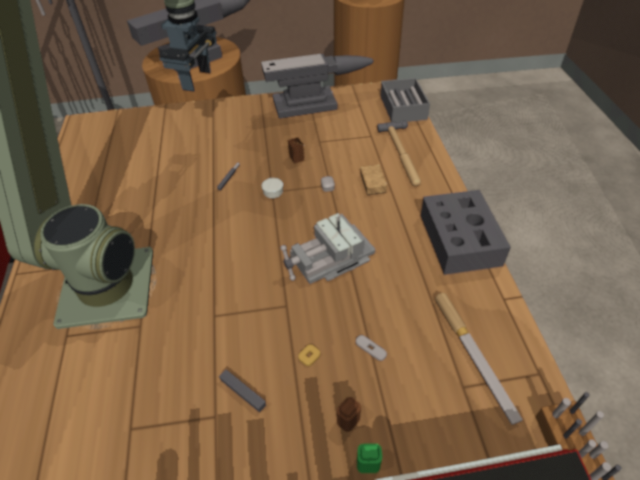

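View pics/top0.png

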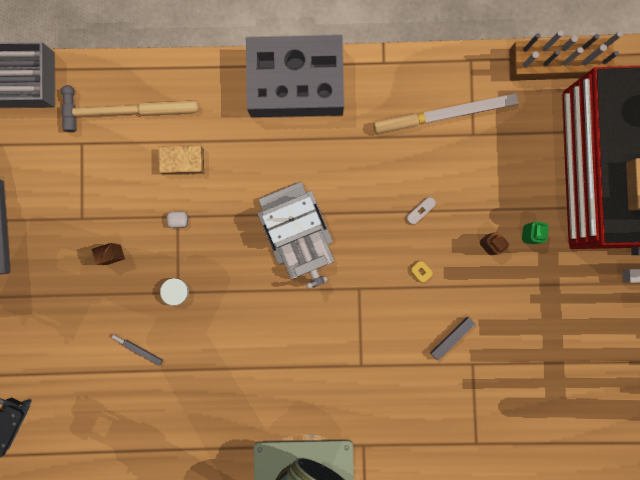

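View pics/wrist0.png

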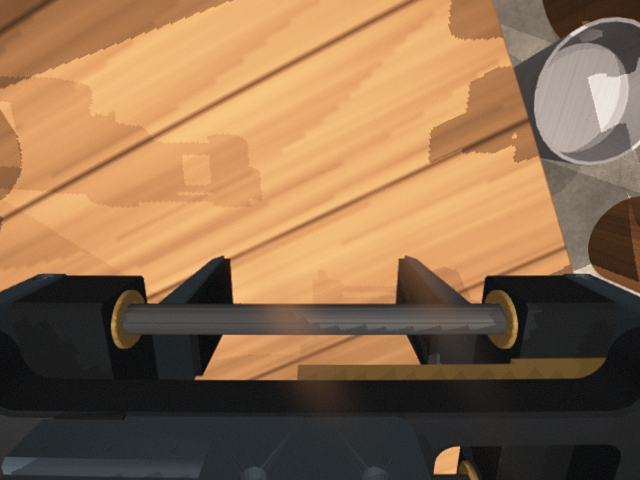

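```bash
cat > h.py <<'E'
import numpy as np, cv2
def K(c):
    f=240/np.tan(np.radians(c["vertical_fov"]/2))
    return np.array([[f,0,c["cx"]],[0,f,c["cy"]],[0,0,1.]])
def rays(c,px):
    px=np.asarray(px,float).reshape(-1,1,2)
    u=cv2.undistortPoints(px,K(c),np.asarray(c["dist_coeffs"])).reshape(-1,2)
    R=cv2.Rodrigues(np.asarray(c["rvec"]))[0]; t=np.asarray(c["tvec"]).ravel()
    return -R.T@t, np.c_[u,np.ones(len(u))]@R
def onplane(c,px,z):
    o,d=rays(c,px); return o+d*((z-o[2])/d[:,2])[:,None]
def cloud(c,depth):
    v,u=np.mgrid[0:480,0:640]
    o,d=rays(c,np.c_[u.ravel(),v.ravel()])
    P=o+d*depth.reshape(-1,1); P[depth.ravel()<=0]=np.nan
    return P.reshape(480,640,3)
def proj(c,P):
    return cv2.projectPoints(np.asarray(P,float).reshape(-1,1,3),np.asarray(c["rvec"]),np.asarray(c["tvec"]),K(c),np.asarray(c["dist_coeffs"]))[0].reshape(-1,2)
def rect(P2):
    (cx,cy),(w,h),a=cv2.minAreaRect(np.asarray(P2,np.float32)*1000)
    if w<h: w,h,a=h,w,a+90
    a=(a+90)%180-90   # angle of long side from world x
    return np.round([cx,cy,w,h,a],1)
E
python3 - <<'E'
from bench import r
from h import *
c=r.get_calibration("top"); d=np.load("pics/top0.npy"); im=cv2.imread("pics/top0.png")
P=cloud(c,d)
print("bench z",np.nanmedian(P[360:380,200:400,2]))
for n,(u,v) in dict(guard=(421,211),spacer=(422,272),handle=(494,243),green=(537,233),brown2=(108,254),cap=(177,219),tin=(174,292),vise=(294,230),sponge=(181,160)).items():
    w=45 if n=="vise" else 30
    sub=P[v-w:v+w,u-w:u+w]; 
    m=(sub[...,2]>0.0045)
    nl,lab,st,ce=cv2.connectedComponentsWithStats(m.astype(np.uint8))
    k=lab[w,w] or (1+np.argmin(np.hypot(*(ce[1:]-w).T)))
    Q=sub[lab==k]; zt=np.percentile(Q[:,2],97)
    T=Q[Q[:,2]>zt-0.006]
    print(n,len(Q),"ztop %.4f"%zt,"max %.4f"%Q[:,2].max(),rect(T[:,:2]))
a=cv2.resize(im[190:270,460:560],None,fx=4,fy=4,interpolation=2)
b=cv2.resize(im[190:310,80:210],None,fx=3,fy=3,interpolation=2)
H=np.zeros((360,800,3),np.uint8);H[:320,:400]=a;H[:360,405:795]=b
cv2.imwrite("pics/crop0.png",H)
E
```

```text
bench z 0.000897434455461199
guard 336 ztop 0.0141 max 0.0168 [ 577.9 -263.5   72.    25.   -51.2]
spacer 307 ztop 0.0158 max 0.0166 [ 449.7 -259.5   41.5   34.4   38.8]
handle 474 ztop 0.0700 max 0.0715 [ 505.7 -404.6   35.2   22.1   39.7]
green 513 ztop 0.0703 max 0.0759 [ 523.  -490.6   28.3   22.    -1.8]
brown2 533 ztop 0.0624 max 0.0655 [499.5 395.3  41.9  34.9 -72.3]
cap 314 ztop 0.0250 max 0.0275 [570.6 256.6  39.   30.   88.7]
tin 598 ztop 0.0303 max 0.0339 [419.1 261.4  54.1  52.9  -1.4]
vise 4746 ztop 0.0794 max 0.1326 [558.   11.1 103.8  79.  -69. ]
sponge 1246 ztop 0.0337 max 0.0375 [696.6 245.1  89.5  56.   88.9]
```

View pics/crop0.png

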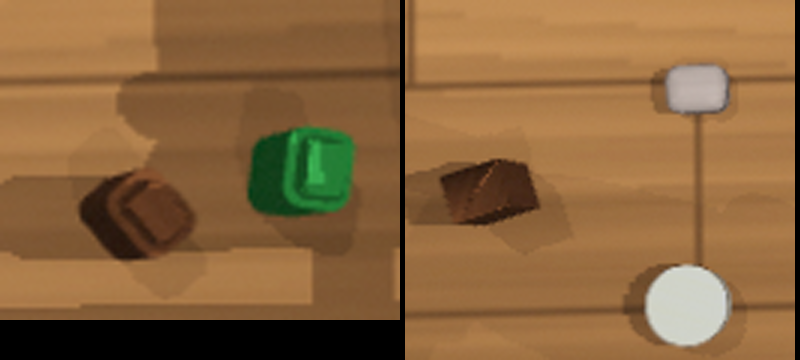

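```bash
cat >> h.py <<'E'
from scipy.spatial.transform import Rotation as Rn
def tool(s):
    w,x,y,z=s["ee_rot"]; return Rn.from_quat([x,y,z,w]).as_matrix()
def yaw(s):
    R=tool(s); return np.degrees(np.arctan2(R[1,2],R[0,2]))
E
python3 - <<'E'
from bench import r
from h import *
s=r.sense(); R=tool(s); print(np.round(R,3),"close yaw",yaw(s), s["time_s"],s["position"])
c=r.get_calibration("wrist"); Rc=cv2.Rodrigues(c["rvec"])[0]; o=-Rc.T@c["tvec"]
print("cam in tool",np.round(R.T@(o-s["position"]),4)); print("cam axes in tool\n",np.round(R.T@Rc.T,3)); print(o)
# side view of tang, top view of tang
E
```

```text
[[-0.001 -0.902  0.431]
 [-0.001  0.431  0.902]
 [-1.     0.    -0.001]] close yaw 64.46020843525099 0.15 [0.24775644 0.51847796 0.21331943]
cam in tool [-0.1706  0.0722  0.0015]
cam axes in tool
 [[-0.    -0.255  0.967]
 [ 0.    -0.967 -0.255]
 [ 1.     0.     0.001]]
[0.18338871 0.5511212  0.383877  ]
```

{"fn": "carry_out", "kwargs": {"motion": [[2.6,-4.2,0.4,-3.6,-1],[2.6,-4.2,0.4,-3.6,-1],[2.6,-4.2,0.4,-3.6,-1],[2.6,-4.2,0.4,-3.6,-1],[2.6,-4.2,0.4,-3.6,-1],[2.6,-4.2,0.4,-3.6,-1],[2.6,-4.2,0.4,-3.6,-1],[2.6,-4.2,0.4,-3.6,-1],[2.6,-4.2,0.4,-3.6,-1],[2.6,-4.2,0.4,-3.6,-1],[2.6,-4.2,0.4,-3.6,-1],[2.4,-4.5,0.3,-3.9,-1],[0,0,0,0,0],[0,0,0,0,0]]}}

```text
time_s: 1.9
position: [0.5574, 0.0122, 0.2605]
ee_rot: [0.695, -0.128, 0.696, 0.129]
force: [0.2, 0.1, -0.4]
width: 0.0737
```

```bash
cat >> h.py <<'E'
def snap(name,tag):
    from bench import r
    s=r.sense(); c=r.get_calibration(name); p,d=r.capture(name)
    cv2.imwrite(f"pics/{tag}.png",p); np.save(f"pics/{tag}.npy",d)
    import pickle; pickle.dump((s,c),open(f"pics/{tag}.pkl","wb"))
    return s,c,p,d
def load(tag):
    import pickle; s,c=pickle.load(open(f"pics/{tag}.pkl","rb")); return s,c,cv2.imread(f"pics/{tag}.png"),np.load(f"pics/{tag}.npy")
E
python3 - <<'E'
from h import *
s,c,p,d=snap("wrist","w1"); print(s["time_s"],s["position"],yaw(s),s["width"],s["qpos"].round(2))
E
```

```text
1.9 [0.55737373 0.01215044 0.26051246] 20.955496107421588 0.07367974709437201 [ 0.    0.27  1.52  0.    1.35 -0.37]
```

View pics/w1.png

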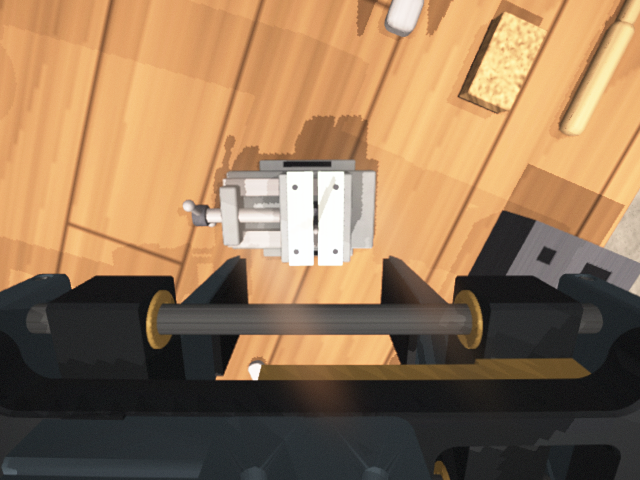

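```bash
python3 - <<'E'
from h import *
s,c,p,d=load("w1")
P=cloud(c,d)
g=cv2.cvtColor(p,cv2.COLOR_BGR2GRAY)
sub=np.zeros((480,640),bool); sub[150:275,270:365]=1
m=sub&(abs(P[...,2]-0.075)<0.006)
print("jaw z",np.median(P[m][:,2]))
print("depth rect",rect(P[m][:,:2]))
v,u=np.nonzero(sub&(g>200)&m); 
L=onplane(c,np.c_[u,v],0.075); print("liner rect on z=.075",rect(L[:,:2]), "all",rect(onplane(c,np.argwhere(m)[:,::-1],0.075)[:,:2]))
t=sub&(P[...,2]>0.09)&(P[...,2]<0.14)
T=P[t]; print(len(T)); 
for a in np.argwhere(t)[::4]: print(a,P[tuple(a)].round(4))
cv2.imwrite("pics/w1c.png",cv2.resize(p[150:275,270:365],None,fx=4.5,fy=4.5,interpolation=2))
# top view
c2=__import__("bench").r.get_calibration("top"); d2=np.load("pics/top0.npy"); P2=cloud(c2,d2)
t=(P2[...,2]>0.09)&(P2[...,2]<0.14); t[:180]=0;t[285:]=0;t[:,:250]=0;t[:,340:]=0
print("top tang",[ (a,P2[tuple(a)].round(4)) for a in np.argwhere(t)])
E
```

```text
jaw z 0.07434314062264075
depth rect [558.2  14.1 104.5  79.  -68.9]
liner rect on z=.075 [557.8  14.2 103.8  77.5 -68.7] all [558.   14.4 103.6  78.1 -69. ]
86
[219 312] [0.5542 0.0164 0.0902]
[219 316] [0.558  0.0183 0.0924]
[220 314] [0.5562 0.0171 0.0956]
[221 312] [0.5545 0.0159 0.0978]
[221 316] [0.5581 0.0179 0.1008]
[222 314] [0.5562 0.0171 0.1055]
[223 312] [0.5546 0.0156 0.1064]
[223 316] [0.5583 0.0173 0.1075]
[224 314] [0.5564 0.0166 0.1126]
[225 312] [0.5548 0.0152 0.1138]
[225 316] [0.5583 0.017  0.1158]
[226 314] [0.5565 0.0164 0.1206]
[227 312] [0.5554 0.0139 0.1164]
[227 316] [0.5583 0.0169 0.1242]
[228 314] [0.5567 0.0158 0.1265]
[229 312] [0.5553 0.0142 0.1263]
[229 316] [0.5587 0.0158 0.1276]
[230 314] [0.5572 0.0147 0.1295]
[230 318] [0.5607 0.0158 0.1287]
[231 315] [0.5585 0.0138 0.1282]
[232 314] [0.5579 0.0128 0.1292]
[233 315] [0.5592 0.0121 0.1287]
top tang [(array([216, 289]), array([0.5606, 0.0127, 0.1298])), (array([216, 290]), array([0.5605, 0.0108, 0.1303])), (array([217, 289]), array([0.5586, 0.0127, 0.1305])), (array([217, 290]), array([0.5585, 0.0107, 0.1313])), (array([217, 291]), array([0.5587, 0.0089, 0.1286])), (array([218, 289]), array([0.5566, 0.0127, 0.1311])), (array([218, 290]), array([0.5564, 0.0107, 0.1326])), (array([218, 291]), array([0.5573, 0.0092, 0.1236])), (array([218, 292]), array([0.5592, 0.0081, 0.1035])), (array([219, 289]), array([0.5562, 0.0135, 0.115 ])), (array([219, 290]), array([0.5556, 0.0113, 0.1208])), (array([219, 291]), array([0.5563, 0.0097, 0.1138])), (array([219, 292]), array([0.5569, 0.008 , 0.1063])), (array([220, 289]), array([0.5556, 0.0142, 0.1009])), (array([220, 290]), array([0.5554, 0.0122, 0.1021])), (array([220, 291]), array([0.5555, 0.0103, 0.1007])), (array([220, 292]), array([0.5563, 0.0086, 0.0924]))]
```

View pics/w1c.png

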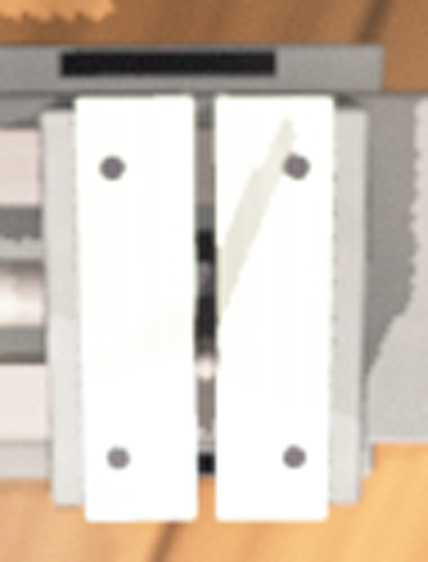

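{"fn": "carry_out", "kwargs": {"motion": [[0,0,0,10,0],[0,0,0,10,0],[0,0,0,10,0],[0,0,0,10,0],[0,0,0,10,0],[0,0,0,10,0],[0,0,0,10,0],[0,0,0,10,0],[0,0,0,10,0],[0,0,0,0,0],[0,0,0,0,0]]}}

```text
time_s: 3.32
position: [0.5576, 0.0126, 0.261]
ee_rot: [0.401, -0.582, 0.401, 0.582]
force: [0.1, -0.8, 1.2]
width: 0.0457
```

```bash
python3 - <<'E'
from h import *
s,c,p,d=snap("wrist","w2"); print(s["time_s"],s["position"],yaw(s),s["width"],s["qpos"].round(2))
E
```

```text
3.325 [0.55757081 0.01261434 0.26104008] 110.89255943975907 0.045698173514234657 [ 0.    0.27  1.52  0.    1.35 -1.93]
```

{"fn": "carry_out", "kwargs": {"motion": [[0,0,0,-10,0],[0,0,0,-10,0],[0,0,0,-10,0],[0,0,0,-10,0],[0,0,0,-10,0],[0,0,0,-10,0],[0,0,0,-10,0],[0,0,0,-10,0],[0,0,0,-10,0],[0,0,0,-10,0],[0,0,0,-10,0],[0,0,0,-10,0],[0,0,0,-10,0],[0,0,0,-10,0],[0,0,0,-10,0],[0,0,0,-10,0],[0,0,0,-10,0],[0,0,0,-10,0],[0,0,0,0,0],[0,0,0,0,0]]}}

```text
time_s: 5.88
position: [0.5579, 0.0119, 0.261]
ee_rot: [0.583, 0.4, 0.583, -0.4]
force: [-0.4, 0.1, 0.5]
width: 0.0457
```

```bash
python3 - <<'E'
from h import *
s,c,p,d=snap("wrist","w3"); print(s["time_s"],s["position"],yaw(s),s["width"],s["qpos"].round(2))
p1=load("w1")[2];p2=load("w2")[2]
cv2.imwrite("pics/w23.png",np.hstack([cv2.resize(p2,(400,300)),cv2.resize(p,(400,300))]))
for t in ("w1","w2","w3"):
    s,c,p,d=load(t);P=cloud(c,d);g=cv2.cvtColor(p,cv2.COLOR_BGR2GRAY)
    m=(abs(P[...,2]-0.075)<0.006)&(np.hypot(P[...,0]-.558,P[...,1]-.013)<0.07)
    nl,lab,st,ce=cv2.connectedComponentsWithStats(cv2.morphologyEx(m.astype(np.uint8),cv2.MORPH_OPEN,np.ones((5,5))))
    m=lab>0
    v,u=np.nonzero(m); q=rect(onplane(c,np.c_[u,v],.075)[:,:2])
    tt=(P[...,2]>0.122)&(P[...,2]<0.135)&(np.hypot(P[...,0]-.558,P[...,1]-.013)<0.02)
    v,u=np.nonzero(tt); L=onplane(c,np.c_[u,v],.128)
    print(t,yaw(s).round(2),s["position"].round(4),q,"tip px",u.mean(),v.mean(),len(u),L.mean(0).round(4), P[m][:,2].mean())
E
```

```text
5.875 [0.55789501 0.01190677 0.26097939] -68.92791628082355 0.04573258638922719 [ 0.    0.27  1.52 -0.    1.35  1.2 ]
w1 20.96 [0.5574 0.0122 0.2605] [558.   14.4 103.6  78.1 -69. ] tip px 314.7631578947368 229.6315789473684 38 [0.5578 0.0149 0.128 ] 0.07412096524116034
w2 110.89 [0.5576 0.0126 0.261 ] [557.3  13.3 102.7  77.  -69.1] tip px 312.5 230.0 38 [0.558 0.013 0.128] 0.07410708076280165
w3 -68.93 [0.5579 0.0119 0.261 ] [559.9  14.3 102.9  76.9 -68.9] tip px 313.5405405405405 228.0810810810811 37 [0.5599 0.0147 0.128 ] 0.0741999264839175
```

View pics/w23.png

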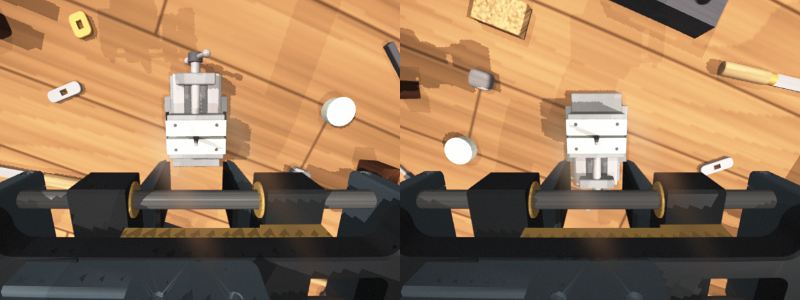

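{"fn": "carry_out", "kwargs": {"motion": [[0.2,-2.5,-0.6,9.8,0],[0.2,-2.5,-0.6,9.8,0],[0.2,-2.5,-0.6,9.8,0],[0.2,-2.5,-0.6,9.8,0],[0.2,-2.5,-0.6,9.8,0],[0.2,-2.5,-0.6,9.8,0],[0.2,-2.5,-0.6,9.8,0],[0.2,-2.5,-0.6,9.8,0],[0.2,-2.5,-0.6,9.8,0],[0.2,-2.5,-0.6,9.8,0],[0.2,-2.4,-0.7,9.7,0],[0,0,0,0,0],[0,0,0,0,0]]}}

```text
time_s: 7.55
position: [0.5799, -0.2616, 0.194]
ee_rot: [0.667, -0.233, 0.667, 0.234]
force: [0.5, -0.7, 0.0]
width: 0.0459
```

```bash
cat >> h.py <<'E'
def wcorr(s,xy):
    return np.asarray(xy)-1.4*tool(s)[:2,1]
def blob(tag,xy,rad,z0,z1,zp):
    s,c,p,d=load(tag);P=cloud(c,d)
    m=(P[...,2]>z0)&(P[...,2]<z1)&(np.hypot(P[...,0]-xy[0],P[...,1]-xy[1])<rad)
    m=cv2.morphologyEx(m.astype(np.uint8),cv2.MORPH_OPEN,np.ones((3,3)))
    nl,lab,st,ce=cv2.connectedComponentsWithStats(m)
    k=1+np.argmax(st[1:,4]); v,u=np.nonzero(lab==k)
    q=rect(onplane(c,np.c_[u,v],zp)[:,:2])
    print(tag,"t",s["time_s"],"tcp",s["position"].round(4),"yaw",yaw(s).round(2),"rect",q,"corr",wcorr(s,q[:2]).round(1),"px",u.mean().round(1),v.mean().round(1),"zmed",np.median(P[lab==k][:,2]).round(4))
E
python3 - <<'E'
from h import *
s,c,p,d=snap("wrist","w4"); blob("w4",(.578,-.261),.06,.004,.03,.008)
E
```

```text
w4 t 7.55 tcp [ 0.5799 -0.2616  0.194 ] yaw 38.58 rect [ 578.1 -260.1   70.7   23.9  -49.1] corr [ 579.  -261.2] px 312.3 217.3 zmed 0.0076
```

View pics/w4.png

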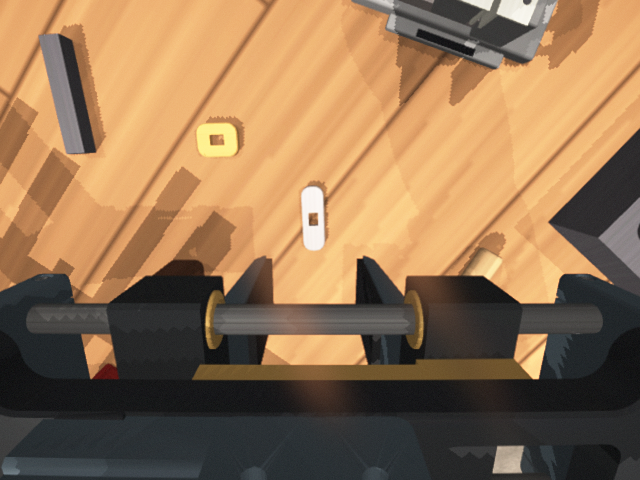

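{"fn": "carry_out", "kwargs": {"motion": [[-0.1,0,-4.5,1.5,0],[0,0,-4.5,0,0],[0,0,-4.5,0,0],[0,0,-3.5,0,0],[0,0,-1.5,0,0],[0,0,-0.6,0,0],[0,0,0,0,0],[0,0,0,0,1],[0,0,0,0,1],[0,0,0,0,1],[0,0,0,0,1],[0,0,0,0,1]], "force": 25}}

```text
time_s: 9.1
position: [0.5793, -0.2624, 0.0038]
ee_rot: [0.664, -0.243, 0.664, 0.242]
force: [-1.3, 0.1, 5.3]
width: 0.0236
```

{"fn": "carry_out", "kwargs": {"motion": [[0,0,2,0,1],[0,0,5,0,1],[0,0,5,0,1],[-0.3,4,3,-3,1],[-0.3,4.5,0,-3,1],[-0.3,4.5,0,-3,1],[-0.4,4.5,0,-3,1],[-0.4,4.5,0,-3,1],[-0.4,4.5,0,-3,1],[0,1.1,0,-1,1],[0,0,0,0,1],[0,0,0,0,1]]}}

```text
time_s: 10.6
position: [0.558, 0.0127, 0.1528]
ee_rot: [0.695, -0.13, 0.695, 0.129]
force: [-0.8, -0.2, -1.4]
width: 0.0233
```

```bash
python3 - <<'E'
from h import *
s,c,p,d=snap("wrist","w5"); print(s["position"],yaw(s),s["width"],s["time_s"])
P=cloud(c,d)
print(P[300,330:350:4],)
s2=snap("side","s5")
cv2.imwrite("pics/s5c.png",cv2.resize(s2[2][140:300,240:420],None,fx=4,fy=3.5,interpolation=2))
E
```

```text
[0.5580169  0.01270225 0.1527538 ] 21.119606491324507 0.023260856247267012 10.6
[[0.56918297 0.01073303 0.15566445]
 [0.57103121 0.01190189 0.15656272]
 [0.56845893 0.02051328 0.17556044]
 [0.56471971 0.03006202 0.19730448]
 [0.5644473  0.03339164 0.20409846]]
```

View pics/w5.png

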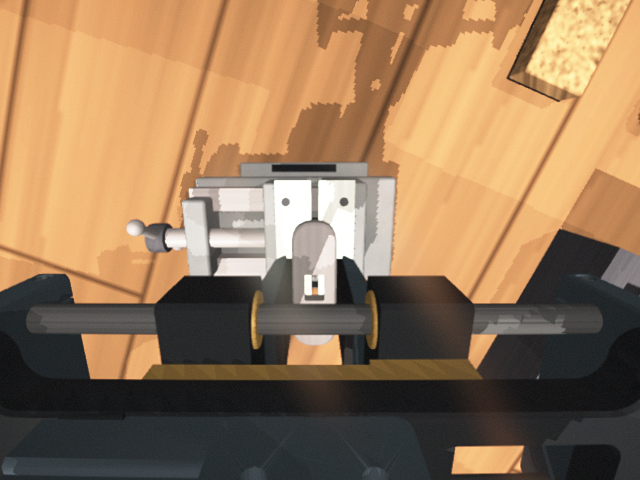

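View pics/s5c.png

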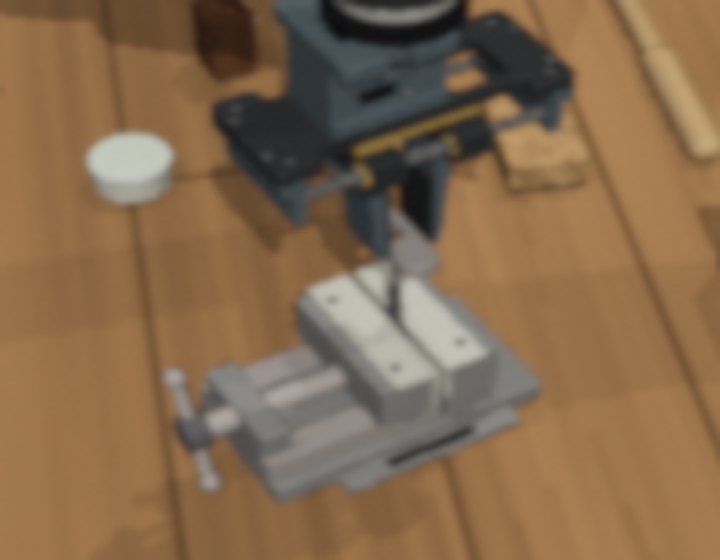

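```bash
python3 - <<'E'
from h import *
s,c,p,d=load("w5")
cv2.imwrite("pics/w5c.png",cv2.resize(p[210:350,270:360],None,fx=6,fy=4.2,interpolation=2) if 0 else cv2.resize(p[215:350,275:355],None,fx=4.4,fy=4.4,interpolation=2))
R=tool(s)
for px in [(314,222),(314,345),(314,276),(314,299)]:
    for z in (.157,):
        q=onplane(c,[px],z)[0]; print(px,"tool yz mm",(R.T@(q-s["position"])*1000).round(1))
g=cv2.cvtColor(p,cv2.COLOR_BGR2GRAY); print(g[215:350:2,314])
print(g[222:350:1,300])
E
```

```text
(314, 222) tool yz mm [-4.3 38.3  0.9]
(314, 345) tool yz mm [ -4.2 -33.1   0.9]
(314, 276) tool yz mm [-4.3  8.8  0.9]
(314, 299) tool yz mm [-4.2 -4.6  0.9]
[118  77  60 101 158 172 177 176 175 177 178 176 176 174 175 174 175 174
 176 174 175 176 176 175 173 173 160 192 223 223 160 178 186 105  42  47
 124 172 182 183 105  91  96 210 176  65  73  86  85  90  97 100 105 105
  95 104 100  97  96  88 197 211 211 212 212 180 166 168]
[255 214 105 117 144 150 163 170 173 173 173 172 174 172 173 170 172 172
 174 171 169 171 172 172 170 170 170 171 171 176 171 171 172 172 173 171
 155 146 144 142 140 143 138 141 143 143 141 142 140 142 141 142 143 142
 144 139 143 142 142 144 144 141 143 141 142 141 143 140 141 141 139 140
 141 140 137 139 140 142 141 172 182 155  99  82  85  87  96  98  98  92
  99  99 100 105 105 107 110 111 108 110 104 100 103 106 109 104 104  98
  98 101  96  92 113 190 203 203 201 203 195 191 180 179 176 181 179 177
 178 178]
```

View pics/w5c.png

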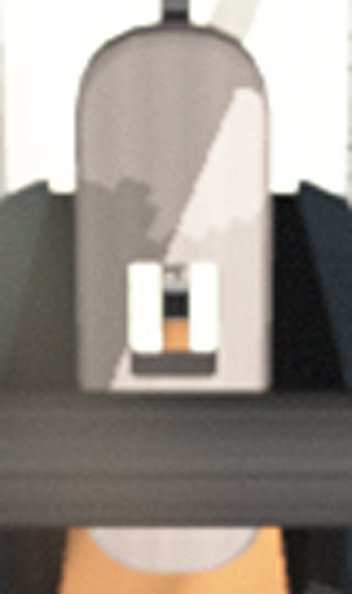

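{"fn": "carry_out", "kwargs": {"motion": [[0.1,0,-1,0,1],[0,0,-1.5,0,1],[0,0,-1.5,0,1],[0,0,-1.5,0,1],[0,0,-1,0,1],[0,0,-0.4,0,1],[0,0,0,0,1]]}}

```text
time_s: 11.58
position: [0.559, 0.0139, 0.0839]
ee_rot: [0.695, -0.13, 0.695, 0.13]
force: [0.1, 0.4, -0.9]
width: 0.0235
```

{"fn": "carry_out", "kwargs": {"motion": [[0,0,-0.3,0,1],[0,0,-0.15,0,1],[0,0,0,0,1],[0,0,0,0,0.3],[0,0,0,0,0],[0,0,0,0,0],[0,0,0,0,0]]}}

```text
time_s: 12.45
position: [0.559, 0.0138, 0.0795]
ee_rot: [0.695, -0.13, 0.695, 0.13]
force: [-0.9, -1.0, -0.7]
width: 0.0453
```

```bash
python3 - <<'E'
from h import *
s,c,p,d=snap("wrist","w6"); print(s["position"],yaw(s),s["width"],s["time_s"],s["force"])
cv2.imwrite("pics/w6c.png",cv2.resize(p[150:400,215:415],None,fx=2.4,fy=2.4,interpolation=2))
E
```

```text
[0.5590032  0.01381778 0.07954605] 21.158367761272473 0.045344619029161704 12.45 [-0.86661221 -0.96477373 -0.72436093]
```

View pics/w6c.png

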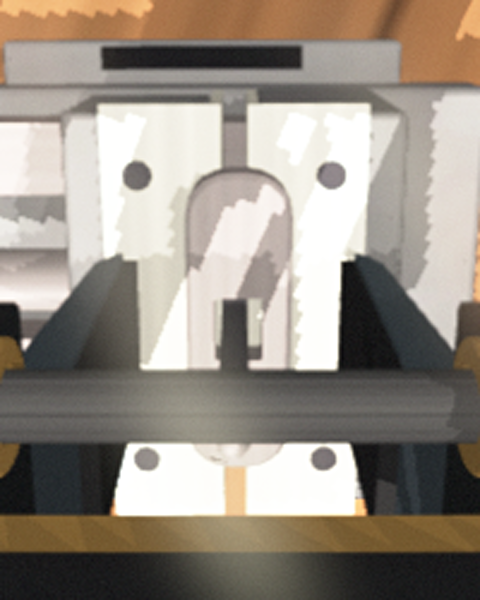

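{"fn": "carry_out", "kwargs": {"motion": [[0,0,2,0,0],[0,0,5,0,0],[0,0,4.6,0,0],[-1.5,-3.8,0,-10.3,0],[-1.5,-3.8,0,-10.3,0],[-1.5,-3.8,0,-10.3,0],[-1.6,-3.9,0,-10.3,0],[-1.6,-3.9,0,-10.3,0],[-1.6,-3.9,0,-10.3,0],[-1.6,-4,0,-10.3,0],[0,0,0,0,0],[0,0,0,0,0]]}}

```text
time_s: 14.0
position: [0.45, -0.2568, 0.1954]
ee_rot: [0.638, 0.304, 0.639, -0.304]
force: [0.8, -0.5, -0.4]
width: 0.0458
```

```bash
python3 - <<'E'
from h import *
s,c,p,d=snap("wrist","w7"); blob("w7",(.450,-.258),.05,.005,.03,.010)
s2=snap("top","t7")
cv2.imwrite("pics/t7c.png",np.hstack([cv2.resize(p[120:320,220:420],None,fx=2,fy=2),cv2.resize(s2[2][165:305,230:370],(400,400),interpolation=2)]))
E
```

```text
w7 t 14.0 tcp [ 0.45   -0.2568  0.1954] yaw -50.9 rect [ 449.8 -255.3   41.3   33.1   39.1] corr [ 448.7 -256.2] px 314.2 219.8 zmed 0.0096
```

View pics/t7c.png

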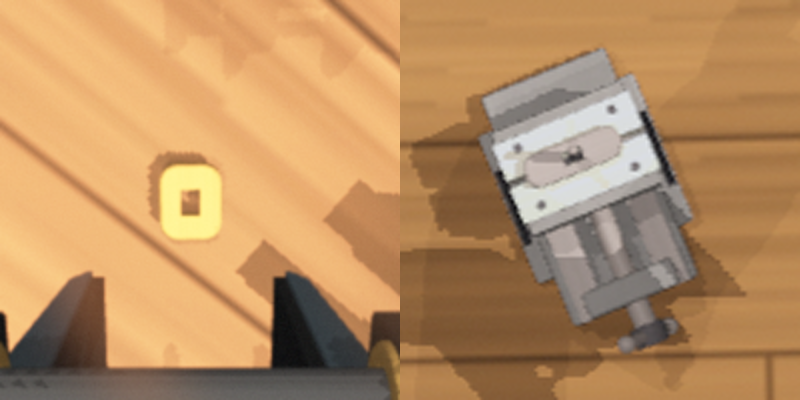

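{"fn": "carry_out", "kwargs": {"motion": [[-0.1,0.1,-4.5,0,0],[0,0,-4.5,0,0],[0,0,-4.5,0,0],[0,0,-3.5,0,0],[0,0,-1.5,0,0],[0,0,-0.6,0,0],[0,0,0,0,0],[0,0,0,0,1],[0,0,0,0,1],[0,0,0,0,1],[0,0,0,0,1]], "force": 25}}

```text
time_s: 15.48
position: [0.4498, -0.2567, 0.0055]
ee_rot: [0.639, 0.304, 0.637, -0.304]
force: [0.4, -0.6, 6.4]
width: 0.0336
```

{"fn": "carry_out", "kwargs": {"motion": [[0,0,2,0,1],[0,0,5,0,1],[0,0,5,0,1],[1.5,3.8,3,10.3,1],[1.5,3.8,0,10.3,1],[1.5,3.8,0,10.3,1],[1.6,3.9,0,10.3,1],[1.6,3.9,0,10.3,1],[1.6,3.9,0,10.3,1],[1.6,3.9,0,10.2,1],[0,0,0,0,1],[0,0,0,0,1]]}}

```text
time_s: 16.98
position: [0.5572, 0.0135, 0.1541]
ee_rot: [0.695, -0.129, 0.696, 0.129]
force: [-0.5, -0.5, -1.3]
width: 0.0334
```

```bash
python3 - <<'E'
from h import *
s,c,p,d=snap("wrist","w8"); print(s["position"],yaw(s),s["width"],s["time_s"],s["force"])
cv2.imwrite("pics/w8c.png",cv2.resize(p[210:350,255:375],None,fx=4.2,fy=4.2,interpolation=2))
E
```

```text
[0.55724711 0.01348295 0.15405352] 21.021196148758357 0.033397238098982575 16.975 [-0.50703564 -0.53329006 -1.25104417]
```

View pics/w8c.png

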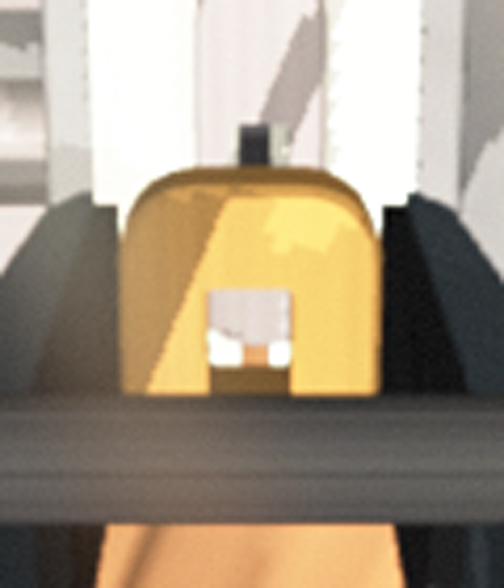

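```bash
python3 - <<'E'
from h import *
s,c,p,d=load("w8"); R=tool(s)
for px,z in [((315,255),4.5),((315,278.8),4.5),((315,250),-5.5),((284,290),4.5),((345.5,290),4.5)]:
    q=onplane(c,[px],s["position"][2]+z/1000)[0]; print(px,(R.T@(q-s["position"])*1000).round(1))
print(proj(c,[[.5586,.0137,.13]]))
E
```

```text
(315, 255) [-4.5 20.6  1.4]
(315, 278.8) [-4.5  7.3  1.4]
(315, 250) [ 5.5 20.4  1.4]
(284, 290) [ -4.5   0.8 -15.4]
(345.5, 290) [-4.5  0.8 17.9]
[[314.81035184 273.12621311]]
```

{"fn": "carry_out", "kwargs": {"motion": [[0,0.06,-1,0,1],[0,0,-1.5,0,1],[0,0,-1.5,0,1],[0,0,-1.2,0,1],[0,0,-0.7,0,1],[0,0,0,0,1]]}}

```text
time_s: 17.77
position: [0.5577, 0.0144, 0.0948]
ee_rot: [0.695, -0.129, 0.696, 0.129]
force: [0.2, -0.2, -0.8]
width: 0.0332
```

{"fn": "carry_out", "kwargs": {"motion": [[0,0,-0.4,0,1],[0,0,-0.2,0,1],[0,0,0,0,1],[0,0,0,0,0.3],[0,0,0,0,0],[0,0,0,0,0],[0,0,0,0,0]]}}

```text
time_s: 18.65
position: [0.558, 0.0144, 0.0896]
ee_rot: [0.695, -0.129, 0.695, 0.129]
force: [-0.4, -0.0, -0.1]
width: 0.0457
```

```bash
python3 - <<'E'
from h import *
s,c,p,d=snap("wrist","w9"); print(s["position"],yaw(s),s["width"],s["time_s"],s["force"])
cv2.imwrite("pics/w9c.png",cv2.resize(p[150:400,215:415],None,fx=2.4,fy=2.4,interpolation=2))
E
```

```text
[0.55804162 0.01441421 0.08962401] 21.05785176507773 0.045692177263324155 18.65 [-0.44327955 -0.0347064  -0.07463104]
```

View pics/w9c.png

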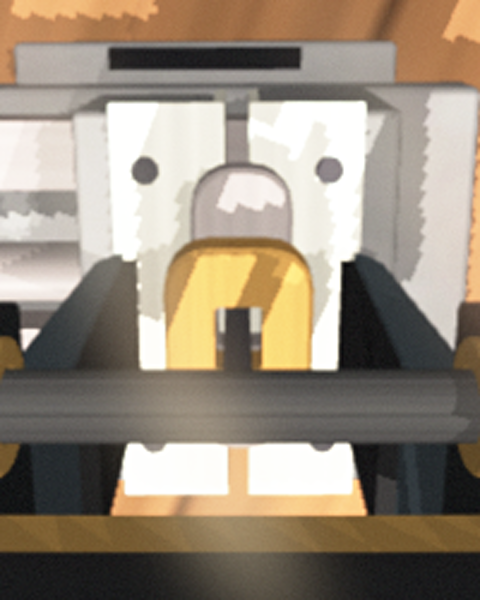

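{"fn": "carry_out", "kwargs": {"motion": [[0,0,3,0,0],[0,0,6,0,0],[0,0,6,0,0],[-0.6,-5.2,0,-8.9,0],[-0.6,-5.2,0,-8.9,0],[-0.6,-5.2,0,-8.9,0],[-0.6,-5.2,0,-8.9,0],[-0.7,-5.2,0,-8.9,0],[-0.7,-5.2,0,-8.9,0],[-0.7,-5.2,0,-8.9,0],[-0.7,-5.2,0,-8.9,0],[0,0,0,0,0],[0,0,0,0,0]]}}

```text
time_s: 20.32
position: [0.5058, -0.4011, 0.2392]
ee_rot: [0.64, 0.3, 0.641, -0.299]
force: [0.3, 0.3, -0.5]
width: 0.0456
```

```bash
python3 - <<'E'
from h import *
s,c,p,d=snap("wrist","w10"); blob("w10",(.506,-.402),.045,.050,.08,.066);blob("w10",(.506,-.402),.045,.062,.08,.066);blob("w10",(.506,-.402),.045,.050,.0585,.056)
E
```

```text
w10 t 20.325 tcp [ 0.5058 -0.4011  0.2392] yaw -50.12 rect [ 505.9 -402.1   41.2   32.1   39.9] corr [ 504.8 -403. ] px 316.0 223.1 zmed 0.0602
w10 t 20.325 tcp [ 0.5058 -0.4011  0.2392] yaw -50.12 rect [ 504.3 -403.4   28.3   21.2   39.9] corr [ 503.2 -404.3] px 316.0 225.0 zmed 0.0656
w10 t 20.325 tcp [ 0.5058 -0.4011  0.2392] yaw -50.12 rect [ 504.2 -403.5   42.4   33.1   39.9] corr [ 503.1 -404.4] px 316.0 221.7 zmed 0.0556
```

View pics/w10.png

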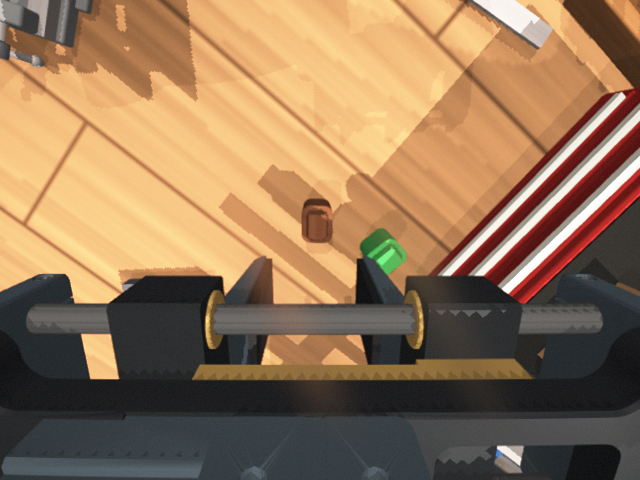

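{"fn": "carry_out", "kwargs": {"motion": [[-0.26,-0.32,-4,0,0],[0,0,-5,0,0],[0,0,-4,0,0],[0,0,-4,0,0],[0,0,-3,0,0],[0,0,-1.7,0,0],[0,0,0,0,0],[0,0,0,0,1],[0,0,0,0,1],[0,0,0,0,1],[0,0,0,0,1]], "force": 30}}

```text
time_s: 21.75
position: [0.5043, -0.4054, 0.0241]
ee_rot: [0.642, 0.3, 0.639, -0.3]
force: [0.6, 0.3, 6.1]
width: 0.0337
```

{"fn": "carry_out", "kwargs": {"motion": [[0,0,2,0,1],[0,0,5,0,1],[0,0,5,0,1],[0.6,5.2,3.6,8.9,1],[0.6,5.2,0,8.9,1],[0.6,5.2,0,8.9,1],[0.7,5.2,0,8.9,1],[0.7,5.2,0,8.9,1],[0.7,5.3,0,8.9,1],[0.7,5.3,0,8.9,1],[0.7,5.3,0,8.9,1],[0,0,0,0,1],[0,0,0,0,1]]}}

```text
time_s: 23.38
position: [0.5559, 0.013, 0.1777]
ee_rot: [0.695, -0.129, 0.695, 0.129]
force: [-0.5, -0.4, -0.6]
width: 0.0342
```

```bash
python3 - <<'E'
from h import *
s,c,p,d=snap("wrist","w11"); print(s["position"],yaw(s),s["width"],s["time_s"],s["force"])
cv2.imwrite("pics/w11c.png",cv2.resize(p[150:370,230:400],None,fx=2.7,fy=2.7,interpolation=2))
s2=snap("side","s11"); cv2.imwrite("pics/s11c.png",cv2.resize(s2[2][160:290,270:400],None,fx=4.5,fy=4.5,interpolation=2))
E
```

```text
[0.55586565 0.01303433 0.17769756] 21.050542811368558 0.03422957162520558 23.375 [-0.47033174 -0.43423505 -0.63639564]
```

View pics/w11c.png

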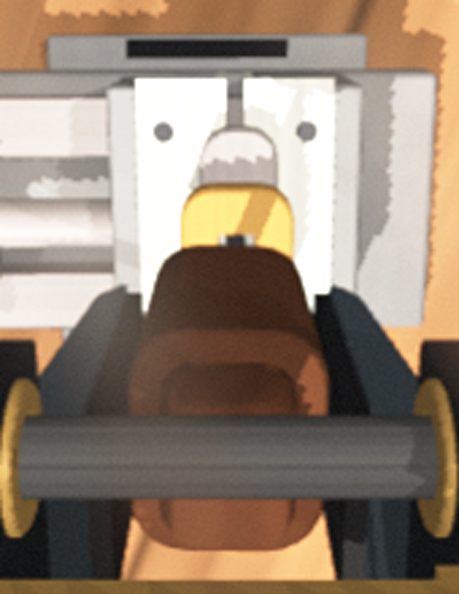

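View pics/s11c.png

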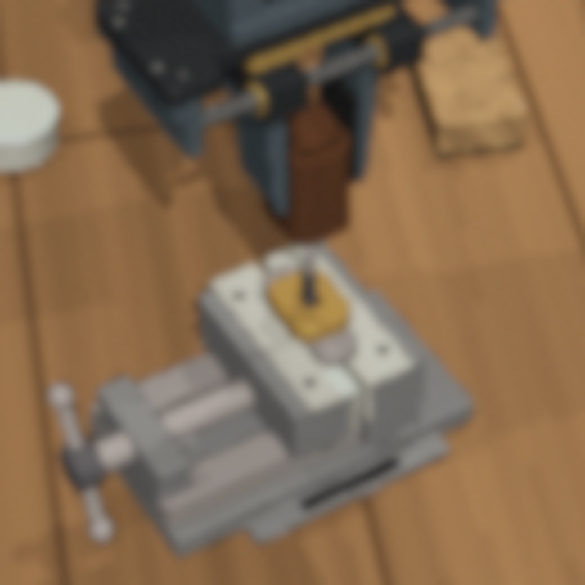

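```bash
python3 - <<'E'
from h import *
s,c,p,d=load("w11"); R=tool(s)
for px,z in [((315,273),31.9),((315,353.7),31.9),((278.5,297),31.9),((351.5,297),31.9),((315,241.5),-24.1)]:
    q=onplane(c,[px],s["position"][2]+z/1000)[0]; print(px,(R.T@(q-s["position"])*1000).round(1))
E
```

```text
(315, 273) [-31.9  20.9   1.3]
(315, 353.7) [-31.9 -20.2   1.4]
(278.5, 297) [-31.9   9.2 -15.2]
(351.5, 297) [-31.9   9.3  17.9]
(315, 241.5) [24.1 20.2  1.5]
```

{"fn": "carry_out", "kwargs": {"motion": [[0.14,0.07,0,0,1],[0,0,-1,0,1],[0,0,-1,0,1],[0,0,-0.8,0,1],[0,0,-0.8,0,1],[0,0,0,0,1]]}}

```text
time_s: 24.22
position: [0.5571, 0.0141, 0.141]
ee_rot: [0.695, -0.129, 0.696, 0.129]
force: [-1.1, -0.1, -1.3]
width: 0.034
```

No contact force with the tang 13 mm inside the hole; continue.

{"fn": "carry_out", "kwargs": {"motion": [[0,0,-0.7,0,1],[0,0,-0.7,0,1],[0,0,-0.5,0,1],[0,0,-0.3,0,1],[0,0,0,0,1]]}}

```text
time_s: 24.85
position: [0.5575, 0.0141, 0.1197]
ee_rot: [0.695, -0.129, 0.695, 0.129]
force: [0.2, -0.2, -1.7]
width: 0.0337
```

{"fn": "carry_out", "kwargs": {"motion": [[0,0,-0.15,0,1],[0,0,-0.1,0,1],[0,0,0,0,1]]}}

```text
time_s: 25.22
position: [0.5576, 0.0141, 0.1174]
ee_rot: [0.695, -0.129, 0.695, 0.129]
force: [0.7, 0.4, -1.7]
width: 0.0339
```

{"fn": "carry_out", "kwargs": {"motion": [[0,0,0,0,0.2],[0,0,0,0,0],[0,0,0,0,0],[0,0,2,0,0],[0,0,5,0,0],[0,0,6,0,0],[0,0,6,0,0],[0,0,0,0,0],[0,0,0,0,0]]}}

```text
time_s: 26.35
position: [0.5572, 0.0141, 0.3067]
ee_rot: [0.695, -0.129, 0.696, 0.129]
force: [-0.5, 0.2, -0.8]
width: 0.0457
```

```bash
python3 - <<'E'
from h import *
s,c,p,d=snap("wrist","w12")
X=(.5586,.0137)
blob("w12",X,.035,.138,.18,.159);blob("w12",X,.035,.1545,.18,.159);blob("w12",X,.035,.140,.152,.149)
cv2.imwrite("pics/w12c.png",cv2.resize(p[120:320,215:415],None,fx=2.5,fy=2.5,interpolation=2))
s2=snap("side","s12"); cv2.imwrite("pics/s12c.png",cv2.resize(s2[2][160:290,270:400],None,fx=4.5,fy=4.5,interpolation=2))
E
```

```text
w12 t 26.35 tcp [0.5572 0.0141 0.3067] yaw 21.06 rect [556.9  17.8  41.4  32.3 -69.6] corr [557.4  16.5] px 314.0 224.3 zmed 0.153
w12 t 26.35 tcp [0.5572 0.0141 0.3067] yaw 21.06 rect [557.4  16.   29.7  21.3 -72.3] corr [557.9  14.7] px 314.2 226.6 zmed 0.1584
w12 t 26.35 tcp [0.5572 0.0141 0.3067] yaw 21.06 rect [557.7  15.8  42.7  33.3 -69.6] corr [558.2  14.5] px 314.0 222.5 zmed 0.1485
```

View pics/w12c.png

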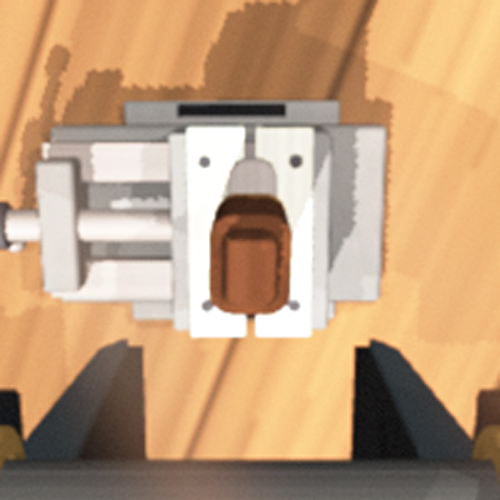

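View pics/s12c.png

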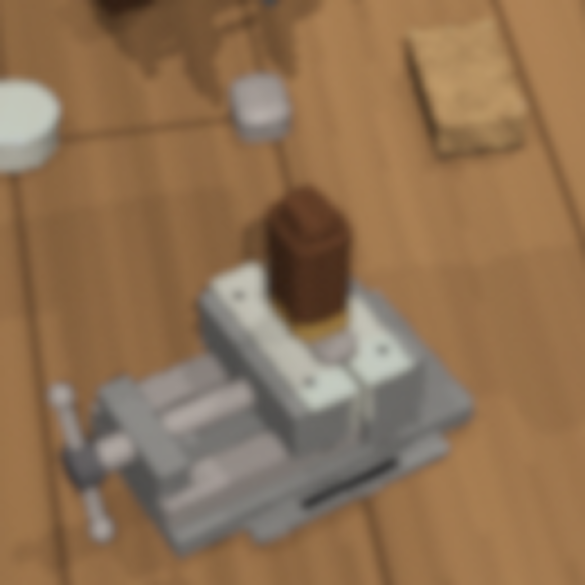

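{"fn": "carry_out", "kwargs": {"motion": [[0.2,4,0,-3.7,0],[0.2,4,-1.5,-3.7,0],[0.2,4.1,-2,-3.7,0],[0.2,4.1,-2.2,-3.7,0],[0.3,4.1,-2.2,-3.7,0],[0.3,4.2,-2.2,-3.9,0],[0,0,0,0,0],[0,0,0,0,0]]}}

```text
time_s: 27.45
position: [0.5712, 0.2586, 0.2053]
ee_rot: [0.706, 0.007, 0.708, -0.009]
force: [-0.7, -0.2, -1.0]
width: 0.0457
```

```bash
python3 - <<'E'
from h import *
s,c,p,d=snap("wrist","w13")
X=(.571,.259)
blob("w13",X,.045,.012,.03,.018);blob("w13",X,.045,.006,.03,.018);
cv2.imwrite("pics/w13c.png",cv2.resize(p[120:320,215:415],None,fx=2.5,fy=2.5,interpolation=2))
E
```

```text
w13 t 27.45 tcp [0.5712 0.2586 0.2053] yaw -1.3 rect [570.6 261.7  41.6  33.6 -88.2] corr [570.6 260.3] px 313.6 217.1 zmed 0.0189
w13 t 27.45 tcp [0.5712 0.2586 0.2053] yaw -1.3 rect [570.6 262.2  42.6  33.6 -88.2] corr [570.6 260.8] px 313.6 216.7 zmed 0.0189
```

View pics/w13c.png

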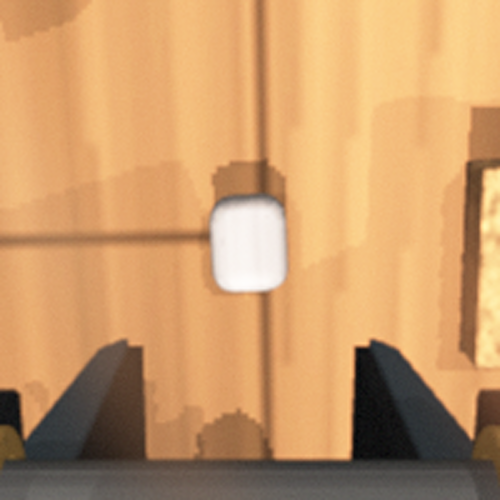

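{"fn": "carry_out", "kwargs": {"motion": [[-0.06,0.18,-4.5,1.5,0],[0,0,-4.5,0,0],[0,0,-4.5,0,0],[0,0,-3.5,0,0],[0,0,-2,0,0],[0,0,-0.9,0,0],[0,0,0,0,0],[0,0,0,0,1],[0,0,0,0,1],[0,0,0,0,1],[0,0,0,0,1]], "force": 25}}

```text
time_s: 28.88
position: [0.5718, 0.2611, 0.0087]
ee_rot: [0.708, -0.001, 0.706, 0.001]
force: [-0.1, -1.6, 5.0]
width: 0.0333
```

{"fn": "carry_out", "kwargs": {"motion": [[0,0,2,0,1],[0,0,5,0,1],[0,0,6,0,1],[0,0,6,0,1],[-0.2,-4.1,0,3.5,1],[-0.2,-4.1,0,3.5,1],[-0.2,-4.1,0,3.5,1],[-0.3,-4.1,0,3.5,1],[-0.3,-4.1,0,3.4,1],[-0.3,-4.1,0,3.4,1],[0,0,0,0,1],[0,0,0,0,1]]}}

```text
time_s: 30.38
position: [0.5559, 0.0153, 0.1972]
ee_rot: [0.695, -0.128, 0.695, 0.129]
force: [0.5, -0.0, -0.9]
width: 0.0336
```

```bash
python3 - <<'E'
from h import *
s,c,p,d=snap("wrist","w14"); print(s["position"],yaw(s),s["width"],s["time_s"],s["force"])
cv2.imwrite("pics/w14c.png",cv2.resize(p[170:370,215:415],None,fx=2.9,fy=2.9,interpolation=2))
s2=snap("side","s14"); cv2.imwrite("pics/s14c.png",cv2.resize(s2[2][130:260,270:400],None,fx=4.5,fy=4.5,interpolation=2))
E
```

```text
[0.55590828 0.01528363 0.19719591] 20.921412394856883 0.03355150998595652 30.375 [ 0.46824097 -0.01100536 -0.87121333]
```

View pics/w14c.png

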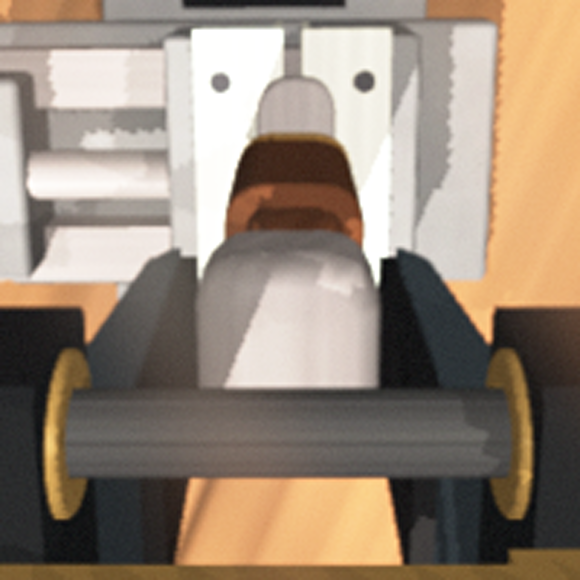

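View pics/s14c.png

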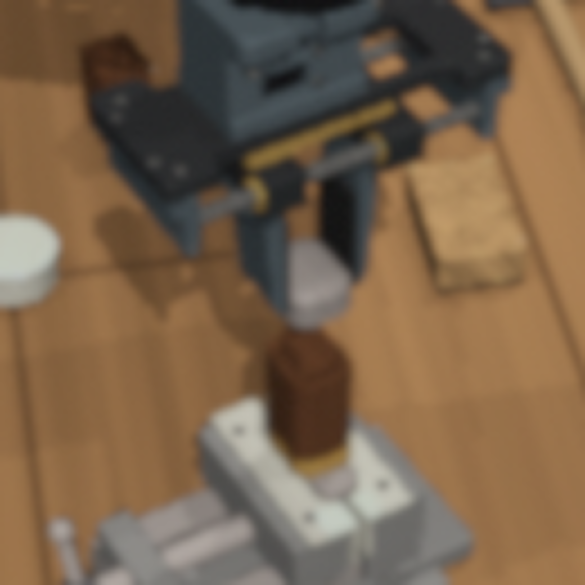

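```bash
python3 - <<'E'
from h import *
s,c,p,d=load("w14"); R=tool(s); g=cv2.cvtColor(p,cv2.COLOR_BGR2GRAY)
print(g[240:270,315])
for px,z in [((315,250.5),-8.7),((283.5,290),5),((345.5,290),5)]:
    q=onplane(c,[px],s["position"][2]+z/1000)[0]; print(px,(R.T@(q-s["position"])*1000).round(1))
E
```

```text
[ 81  64  53  53  56  55  56  57  58  77  94  98  96  97  93  97 104 116
 120 123 133 147 154 164 178 188 194 203 211 216]
(315, 250.5) [ 8.7 19.1  1.4]
(283.5, 290) [ -5.    1.  -15.6]
(345.5, 290) [-5.   1.  17.9]
```

{"fn": "carry_out", "kwargs": {"motion": [[0.09,0,-1,0,1],[0,0,-1.2,0,1],[0,0,-0.8,0,1],[0,0,-0.3,0,1],[0,0,0,0,1]]}}

```text
time_s: 31.1
position: [0.5569, 0.0149, 0.1641]
ee_rot: [0.695, -0.129, 0.695, 0.129]
force: [0.1, 0.1, -0.9]
width: 0.0334
```

{"fn": "carry_out", "kwargs": {"motion": [[0,0,-0.3,0,1],[0,0,-0.15,0,1],[0,0,-0.1,0,1],[0,0,0,0,1]]}}

```text
time_s: 31.6
position: [0.5569, 0.0149, 0.1589]
ee_rot: [0.695, -0.129, 0.695, 0.129]
force: [-0.3, -0.3, -0.6]
width: 0.0336
```

{"fn": "carry_out", "kwargs": {"motion": [[0,0,-0.1,0,1],[0,0,-0.08,0,1],[0,0,0,0,1]]}}

```text
time_s: 31.98
position: [0.5571, 0.0149, 0.1577]
ee_rot: [0.696, -0.129, 0.695, 0.129]
force: [-0.6, -1.1, 3.5]
width: 0.0336
```

{"fn": "carry_out", "kwargs": {"motion": [[0,0,0,0,0.2],[0,0,0,0,0],[0,0,0,0,0],[0,0,2,0,0],[0,0,5,0,0],[0,0,6,0,0],[0,0,4,0,0],[0,0,0,0,0],[0,0,0,0,0]]}}

```text
time_s: 33.1
position: [0.5565, 0.0149, 0.326]
ee_rot: [0.695, -0.128, 0.696, 0.129]
force: [-0.3, 0.3, -0.8]
width: 0.0457
```

```bash
python3 - <<'E'
from h import *
s,c,p,d=snap("wrist","w15")
X=(.5586,.0137)
blob("w15",X,.04,.157,.19,.167)
P=cloud(c,d); m=(P[...,2]>.155)&(P[...,2]<.19)&(np.hypot(P[...,0]-.5586,P[...,1]-.0137)<.04)
Q=P[m]; Q=Q[Q[:,2]>.162]; A=np.c_[Q[:,:2]-Q[:,:2].mean(0),np.ones(len(Q))]; print("top plane slope",np.linalg.lstsq(A,Q[:,2],rcond=None)[0].round(4))
s2=snap("side","s15");t2=snap("top","t15")
W=cv2.resize(p[120:320,215:415],(400,400),interpolation=2);S=cv2.resize(s2[2][165:285,275:395],(400,400),interpolation=2)
cv2.imwrite("pics/f15.png",np.hstack([W,S]))
cv2.imwrite("pics/t15s.png",t2[2])
E
```

```text
w15 t 33.1 tcp [0.5565 0.0149 0.326 ] yaw 20.96 rect [556.7  15.7  41.7  32.9 -69. ] corr [557.2  14.4] px 314.1 225.1 zmed 0.1679
top plane slope [ 0.0111 -0.0186  0.1675]
```

View pics/f15.png

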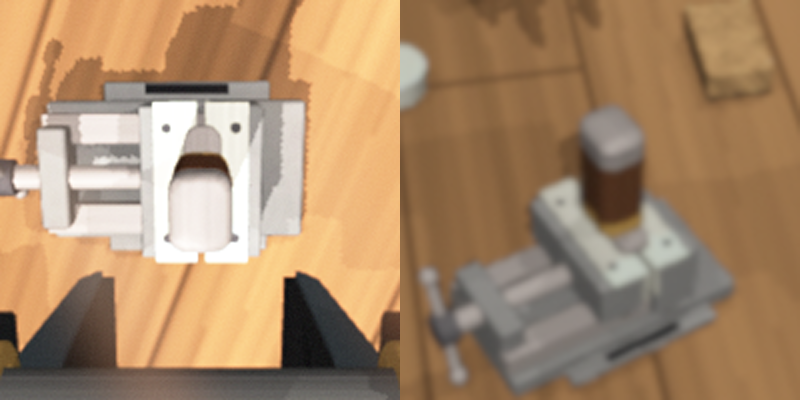

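View pics/t15s.png

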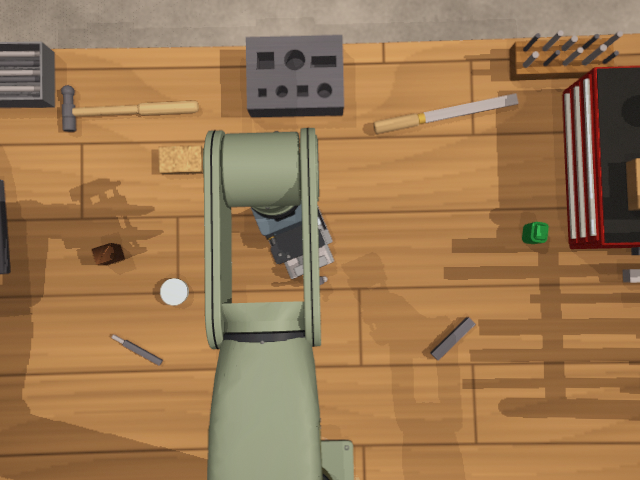

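{"fn": "carry_out", "kwargs": {"motion": [[0,-5,0,0,0],[0,-5,0,0,0],[-1,-5,0,0,0],[-2,-5,0,0,0],[-2,-5,0,0,0],[0,0,0,0,0],[0,0,0,0,0]]}}

```text
time_s: 34.12
position: [0.5068, -0.2348, 0.3262]
ee_rot: [0.695, -0.128, 0.696, 0.129]
force: [0.1, -0.2, 0.4]
width: 0.0455
```

```bash
python3 - <<'E'
from h import *
t2=snap("top","t16");s2=snap("side","s16");w=snap("wrist","w16")
A=cv2.resize(t2[2][165:285,230:350],(400,400),interpolation=2);B=cv2.resize(s2[2][165:285,275:395],(400,400),interpolation=2)
cv2.imwrite("pics/f16.png",np.hstack([A,B])); cv2.imwrite("pics/w16v.png",w[2])
c,d=t2[1],t2[3]; P=cloud(c,d); X=(.558,.011)
for a,b,z in((.15,.19,.167),(.081,.093,.083)):
    m=(P[...,2]>a)&(P[...,2]<b)&(np.hypot(P[...,0]-X[0],P[...,1]-X[1])<.045)
    print(m.sum(), rect(onplane(c,np.argwhere(m)[:,::-1],z)[:,:2]))
E
```

```text
391 [556.7  11.3  41.1  35.4 -64.7]
150 [553.5   9.4  79.6  48.7 -67. ]
```

View pics/f16.png

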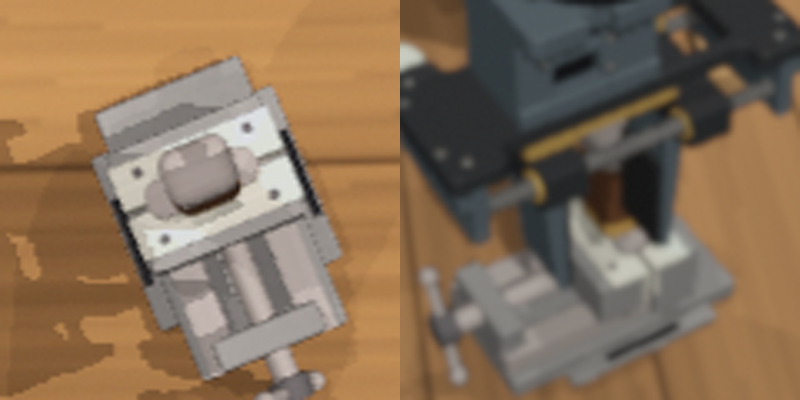

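View pics/w16v.png

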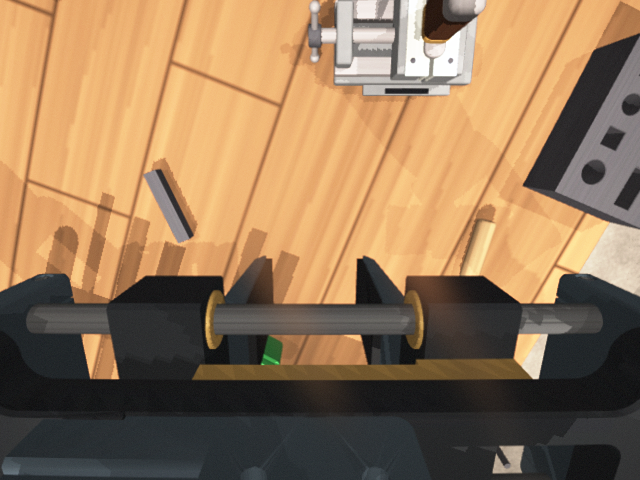

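```bash
python3 - <<'E'
from bench import r
print(r.sense()["time_s"],r.close_job())
E
```

```text
the job is handed in; nothing more can be done
34.275 None
```

The handle is dry-fitted and the job handed in at 34.3 s. I put on the guard, spacer, handle block (stepped end up) and butt cap in that order. The arm was clear of the stack when I handed in.

- **Heights:** the handle shoulder read 148.5 mm against the expected 149 mm. The cap top read about 168 mm, against 169 mm for a fully seated stack. Lowering the cap ended with a light 3.5 N seating contact.
- **Alignment:** jaws and cap both read -69.0° in the wrist camera, and the handle shoulder read -69.6°. I judged the guard by eye at about 21° in the top view, which matches the jaws.
- **Bystanders:** the spare block, the tin and the green look-alike stood where they were in the last full top view. I did not touch them.

**Checks that disagreed:**
- The top and wrist cameras differed by about 3 mm in y. I turned the wrist half a turn over the tang to find the wrist camera's error (about 1.4 mm) and used its corrected values.
- The last top-camera rectangle of the cap read -64.7°, and its rectangle of the guard layer came out the wrong size. I put both down to depth noise at the edges, since the wrist camera and the pictures agree with each other.
- A plane fitted to the cap's domed top tilted by about 1.2°, which I also took as depth noise.

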